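# Restart the tripped dust extractor at its bench switch board

### The arm

A 7-joint arm with a two-finger parallel gripper is mounted at the origin on the work surface. World frame = base frame: x ahead of the robot, y to its left, z up, the work surface at z = 0. Lengths are in m, angles in degrees, forces in N, time in s.
With the tool pointing down it reaches from about 0.425 to 0.875 m from the base axis. Payload 4.7 kg.
Tool frame: the origin (TCP) lies between the finger pads, 19 mm behind the fingertips; this is the grasp point; z points along the fingers, y is the line along which they close (so a half turn about z gives the same grasp; the last joint's range is limited). The gripper opens to 87 mm and grips with 3 to 60 N. Pads are 19 mm wide; open, the fingers measure 117 mm over their backs; the gripper's body (75 mm by 190 mm) begins 51 mm behind the grasp point.
Start: joints at [73.803, 18.392, -4.016, 83.108, 1.295, 78.541, -3.26], TCP at [0.19, -0.622, 0.241] pointing down, gripper open.
Joint ranges: [-163.93, 163.93], [-17.29, 119.83], [-79.2, 71.16], [3.27, 140.29], [-89.18, 269.18], [5.43, 117.66], [-154.24, 154.24]. Speed limits (degrees/s): [147.25, 147.25, 180, 180, 180, 180, 180].

### API

Orientations are given as [roll, pitch, yaw] about the fixed x, y, z axes, in that order (R = Rz(yaw) Ry(pitch) Rx(roll)).
In Python, from cell import get_obs, cams, ticket, finder gives the robot as it stands.
- The arm moves only by the shell command python3 -m creep 'ROWS' [FORCE]. ROWS is text: rows parted by semicolons, each of 5 numbers parted by spaces: the shift along the world's x, y, z in m, then the turn about the world's z in degrees, then the finger opening in m, from 0 to 0.087. A call has 1 to 8 rows; each row shifts and turns the commanded pose from where the row before left it; what a row does not reach is not made up. A row lasts 1/8 s, in which the tool goes at most 62.5 mm and 10.7 degrees, less where a joint would pass 70% of its speed; a pose out of reach is approached as far as the arm can. A call with a gripper value outside its range is refused whole. The fingers move at their own pace and stop on an object; FORCE is the grip in N (left out, the last holds). Time passes only in rows, so rows that do not move let the fingers close. It gives the time, the measured TCP pose, the force, the opening and the grip force at its end, in the units of the state.
- get_obs(): the state, without advancing time (a new reading comes with each control period).
- cams.read_camera(name): name is "scene" or "top" or "wrist"; returns the picture (384x512x3 uint8, red, green, blue); there is no depth.
- cams.calibration(name): a dict with "fx", "fy", "cx", "cy" (pixels), "k1" (the pictures are not rectified: a ray, as slopes to the right and down, at radius r is drawn at 1 + k1 r^2 times it, then the intrinsics apply), "extrinsics" (4x4, takes a point from world to camera coordinates). Camera axes: x right, y down, z forward; pixel columns grow to the right and rows downward; lengths in m; the calibration is good to about 2 mm. A picture is of the moment at which its call begins: read the wrist's pose just before it. calibration takes no time and is no camera call; for the wrist camera it gives the pose at the moment of the call.
- ticket.sign_off(): hands the job in; it is judged then, once.
Trained networks look in the newest picture that a camera, given by its name, has taken for a name from the list of things; names that differ only in an ending like _2 or _b are one class to them, and where a whole thing is asked for, a point or a joint stands for the part that bears it (a point fixed in the world has none). Each returns a list of dicts, best first, with "p" (0 to 1); they miss things now and then, are a little off and sometimes report something else, mostly with a low value. They report only what shows in the picture. A call takes as long as a camera call.
- finder.masks_of(name, camera): "mask" (384x512 bool, what is visible of it) and "xy" ([column, row] in pixels, amid what is visible of it).
- finder.tip_of(name, camera): "xy" ([column, row] in pixels: a listed point, or the origin of a listed thing).
The state is a dict: "time_s": time; "qpos": joint angles; "joint_velocities": joint speeds; "effort": joint torques, N m; "tool_pos": TCP position; "tool_rot": TCP orientation; "force": force on the tool from outside, world axes, zero at the start; "wrist_torque": the same for the moment, N m; "grip_width": finger opening in m; "grasp_force": force on a finger pad.
Only numpy, scipy, OpenCV 4.12 (cv2) and the standard library are available. Lean on these libraries where they do the work, as an engineer would, in place of code of your own. Each camera call takes 0.05 s, during which the arm holds its last target. There are 200 camera calls.

### The job

The workshop dust extractor has tripped: with the fingertips press the reset button (the slim round pin) gently all the way in and let it come out, then press the start button (the flat, wide round one) gently all the way in and let it come out too. Do not touch the domed stop button, the square lamp button or the boxes they sit on, do not shift, tip or pick up any of the loose things lying about, and finish with the hand clear above the board.

Things in the scene. Friction and masses are not known exactly. Their poses are not given: they have to be found in the camera images.
- board: Fixed plywood board lying on the bench, 210 mm (its x) by 450 mm (its y), 12 mm thick. Origin: centre of its underside, x pointing away from the robot at yaw 0. The row of stations stands on its line x = +20 mm.
- reset_box: Fixed switch station holding the reset button: a grey box 68 x 68 mm, 50 mm tall, screwed to the board. Origin: centre of its underside (12 mm above the bench), z up, yaw as the board; the button stands on its vertical axis. The four stations stand in a row along the board's y axis, 110 mm apart, so 42 mm between neighbours; which station has which place in the row changes.
- reset_top (a point): The reset button, the slimmest of the four: a round black pin 18 mm in diameter. This point is the centre of its flat top, 20 mm above the box when out (82 mm above the bench). It moves with the button.
- reset_button (a joint): How far the reset button is pressed in, straight down: 0 = out, 0.008 m = fully in. Spring return: 1.5 N starts it moving, about 4 N presses it 5 mm, 5.5 N presses it fully in; it comes out by itself when let go.
- start_box: Fixed switch station holding the start button: a grey box 68 x 68 mm, 50 mm tall, screwed to the board. Origin: centre of its underside (12 mm above the bench), z up, yaw as the board; the button stands on its vertical axis. The four stations stand in a row along the board's y axis, 110 mm apart, so 42 mm between neighbours; which station has which place in the row changes.
- start_top (a point): The start button: a flat-topped round black button 36 mm in diameter. This point is the centre of its top, 14 mm above the box when out (76 mm above the bench). It moves with the button.
- start_button (a joint): How far the start button is pressed in, straight down: 0 = out, 0.008 m = fully in. Spring return: 1.5 N starts it moving, about 4 N presses it 5 mm, 5.5 N presses it fully in; it comes out by itself when let go.
- stop_box: Fixed switch station holding the stop button: a grey box 68 x 68 mm, 50 mm tall, screwed to the board. Origin: centre of its underside (12 mm above the bench), z up, yaw as the board; the button stands on its vertical axis. The four stations stand in a row along the board's y axis, 110 mm apart, so 42 mm between neighbours; which station has which place in the row changes.
- stop_top (a point): The stop button, not to be touched: a black domed mushroom head 48 mm in diameter. This point is the top of the dome, 26 mm above the box (88 mm above the bench). It moves with the button.
- stop_button (a joint): How far the stop button is pressed in, straight down: 0 = out, 0.008 m = fully in. Spring return: 1.5 N starts it moving, about 4 N presses it 5 mm, 5.5 N presses it fully in; it comes out by itself when let go.
- lamp_box: Fixed switch station holding the lamp button: a grey box 68 x 68 mm, 50 mm tall, screwed to the board. Origin: centre of its underside (12 mm above the bench), z up, yaw as the board; the button stands on its vertical axis. The four stations stand in a row along the board's y axis, 110 mm apart, so 42 mm between neighbours; which station has which place in the row changes.
- lamp_top (a point): The lamp button, not to be touched: a black square button 30 x 30 mm. This point is the centre of its top, 14 mm above the box (76 mm above the bench). It moves with the button.
- lamp_button (a joint): How far the lamp button is pressed in, straight down: 0 = out, 0.008 m = fully in. Spring return: 1.5 N starts it moving, about 4 N presses it 5 mm, 5.5 N presses it fully in; it comes out by itself when let go.
- drawer_knob: Loose turned pale-wood drawer knob, 28 mm diameter, 34 mm tall, standing on the board in a gap between two stations. Bystander. Origin: centre of its foot.
- socket: Loose steel wrench socket, 22 mm diameter, 38 mm tall, standing on the board in a gap between two stations. Bystander. Origin: centre of its foot.
- screwdriver: Loose screwdriver, 190 mm long, with wooden handle, lying on the board along its edge nearest the robot. Bystander. Origin: underside near its middle, x along it towards the blade (the blade points left along the board).
- glue_bottle: Loose white glue bottle, 60 mm diameter, 150 mm tall, standing behind the board (away from the robot). Bystander. Origin: centre of its base.
- tape_roll: Loose roll of paper tape, 100 mm diameter, 25 mm tall, lying flat behind the board. Bystander. Origin: centre of its underside.
- stain_tin: Loose steel tin of wood stain, 76 mm diameter, 90 mm tall, standing right (-y) of the board. Bystander. Origin: centre of its base.
- offcut: Loose pine offcut, 110 x 60 x 30 mm, lying left (+y) of the board. Bystander. Origin: centre of its underside.
- tape_measure: Loose grey tape measure, 65 x 40 x 50 mm, standing right (-y) of the board. Bystander. Origin: centre of its underside.

How it is judged:
By the outcome, as a careful person would: the job done as asked, in the order asked, and still so for the second after the job is handed in, with the robot touching nothing.
It also fails if it takes over 42 s, if anything falls off the work surface, if the arm or the gripper's body presses on something with over 40 N, if the wrist force passes 120 N, or if a joint passes its speed limit or range.

## Working session

There is one attempt and no reset: what is moved stays moved. The work goes in short steps, Python scripts to look and compute and a shell command to move; the robot and the scene stay as the last step left them, time stands still between calls to the robot, and variables do not carry over. Pictures are saved under pics/ and viewed, at most 10 in all, crops included, and the job is handed in when it is done.

```bash
mkdir -p pics; cat > h.py <<'E'
import numpy as np, cv2
from cell import get_obs, cams, ticket, finder
def ray(c,xy):
    K=np.array([[c["fx"],0,c["cx"]],[0,c["fy"],c["cy"]],[0,0,1.]]);E=np.array(c["extrinsics"])
    u=cv2.undistortPoints(np.array([[xy]],float),K,np.array([c["k1"],0,0,0.]))[0,0]
    R=E[:3,:3];return -R.T@E[:3,3],R.T@np.array([u[0],u[1],1])
def atz(c,xy,z):
    o,d=ray(c,xy);return o+d*(z-o[2])/d[2]
def meet(rs):
    A=0;b=0
    for o,d in rs:
        d=d/np.linalg.norm(d);P=np.eye(3)-np.outer(d,d);A=A+P;b=b+P@o
    return np.linalg.solve(A,b)
E
python3 - <<'E'
from h import *
ims=[]
C={}
for n in("scene","top"):
    im=cams.read_camera(n);cv2.imwrite(f"pics/{n}.png",im[...,::-1]);C[n]=cams.calibration(n)
    o,_=ray(C[n],(0,0));print(n,o.round(3))
for p,z in(("reset_top",.082),("start_top",.076),("stop_top",.088),("lamp_top",.076)):
    rs=[]
    for n in C:
        r=finder.tip_of(p,n)
        for q in r[:2]: print(p,n,round(q["p"],2),np.round(q["xy"],1),atz(C[n],q["xy"],z).round(4))
        if r: rs.append(ray(C[n],r[0]["xy"]))
    if len(rs)==2: print("  meet",meet(rs).round(4))
print(get_obs())
E
```

```text
scene [1.109 0.227 0.804]
top [0.487 0.046 1.264]
reset_top scene 0.52 [268.2 188. ] [0.5217 0.0363 0.082 ]
reset_top top 0.4 [253.  205.9] [0.52   0.0418 0.082 ]
  meet [0.5208 0.039  0.082 ]
start_top scene 0.45 [183.8 189.7] [ 0.597  -0.1667  0.076 ]
start_top scene 0.2 [236.2 177.8] [ 0.5125 -0.0561  0.076 ]
start_top top 0.63 [333.9 178.9] [ 0.5891 -0.1639  0.076 ]
  meet [ 0.591  -0.1679  0.0686]
stop_top scene 0.59 [309.  188.5] [0.4925 0.1353 0.088 ]
stop_top scene 0.38 [297.6 256.4] [0.6906 0.1635 0.088 ]
stop_top top 0.58 [211.1 217.1] [0.4916 0.1462 0.088 ]
stop_top top 0.53 [294.9 188.7] [ 0.5631 -0.063   0.088 ]
  meet [0.4928 0.1407 0.0903]
lamp_top scene 0.74 [363.4 205.9] [0.4904 0.2755 0.076 ]
lamp_top scene 0.67 [225.5 187.3] [ 0.5525 -0.0694  0.076 ]
lamp_top top 0.49 [294.9 189.4] [ 0.5621 -0.0642  0.076 ]
  meet [0.5793 0.1087 0.2259]
{'time_s': 0.5, 'qpos': array([73.80118816, 18.3931476 , -4.01902049, 83.11161735,  1.29690615,
       78.54162517, -3.25940986]), 'joint_velocities': array([ 0.03908814, -0.03749606, -0.02786617, -0.10979979,  0.07006468,
        0.01814479, -0.03100965]), 'effort': array([-5.24917914e-05, -4.90603065e+01, -4.02277401e-01, -3.12460756e+01,
       -6.34580199e-02,  3.46478610e-02,  4.54382302e-05]), 'tool_pos': array([ 0.19009994, -0.62156182,  0.24123737]), 'tool_rot': array([-1.79998870e+02,  3.91069210e-03,  1.70114381e+01]), 'force': array([ 0.3732874 ,  0.87078522, -0.18577799]), 'wrist_torque': array([-0.05666469, -0.04026545,  0.0798443 ]), 'grasp_force': 0.0, 'grip_width': 0.08704150965558993}
```

View pics/scene.png

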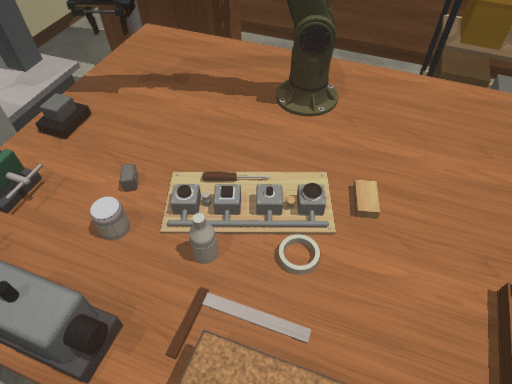

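View pics/top.png

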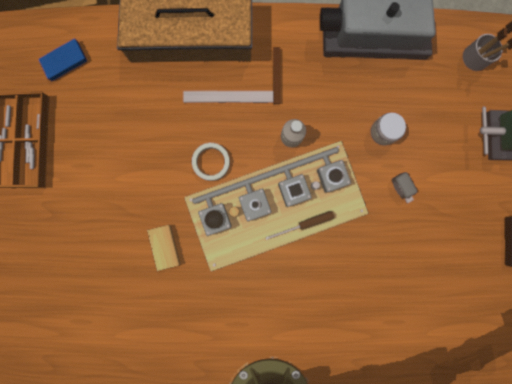

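The top view shows the row from left to right: stop (214,218), reset (255,205), lamp (295,189), start (335,176). The board's yaw is about 17.5°, which is already the tool's yaw. The bottle stands behind the board at (293,132). I'll go high above the row, closing the fingers on the way, and measure with the wrist camera.

```bash
python3 -m creep '0.0225 0.035 0.005 0 0;0.0225 0.035 0.005 0 0;0.0225 0.035 0.005 0 0;0.0225 0.035 0.005 0 0;0.0225 0.035 0.005 0 0;0.0225 0.035 0.005 0 0;0.0225 0.035 0.005 0 0;0.0225 0.035 0.005 0 0' 20
python3 -m creep '0.0225 0.035 0.005 0 0;0.0225 0.035 0.005 0 0;0.0225 0.035 0.005 0 0;0.0225 0.035 0.005 0 0;0.0225 0.035 0.005 0 0;0.0225 0.035 0.005 0 0;0.0225 0.035 0.005 0 0;0 0 0 0 0'
cat > m.py <<'E'
from h import *
import sys
c=cams.calibration("wrist");im=cams.read_camera("wrist");cv2.imwrite(f"pics/{sys.argv[1]}.png",im[...,::-1])
o=get_obs();print(o["time_s"],o["tool_pos"].round(4),o["tool_rot"].round(2),o["force"].round(2))
for p,z in(("reset_top",.082),("start_top",.076),("stop_top",.088),("lamp_top",.076),("glue_bottle",0),("reset_box",.012),("start_box",.012)):
    for q in finder.tip_of(p,"wrist")[:2]: print(p,round(q["p"],2),np.round(q["xy"],1),atz(c,q["xy"],z).round(4))
E
python3 m.py w1
```

```text
time_s: 1.5
tool_pos: [0.3707, -0.3404, 0.2817]
tool_rot: [180.0, -0.0, 17.0]
force: [-0.3, -0.8, 0.7]
grip_width: 0.0152
grasp_force: 0.0
time_s: 2.5
tool_pos: [0.529, -0.0924, 0.3169]
tool_rot: [-179.9, -0.1, 17.4]
force: [0.3, 1.0, -1.0]
grip_width: 0.0006
grasp_force: 0.0
2.55 [ 0.528  -0.0951  0.3165] [ 1.7999e+02 -2.0000e-02  1.7210e+01] [-0.1  -1.41 -0.9 ]
reset_top 0.62 [160.4 140.3] [0.5246 0.0417 0.082 ]
start_top 0.67 [331.9 134.1] [ 0.5986 -0.1697  0.076 ]
stop_top 0.74 [ 77. 144.] [0.4888 0.1468 0.088 ]
lamp_top 0.85 [247.  134.4] [ 0.5645 -0.0639  0.076 ]
lamp_top 0.3 [282.3 135.7] [ 0.5768 -0.1084  0.076 ]
glue_bottle 0.87 [271.8  29.9] [ 0.7114 -0.0535  0.    ]
reset_box 0.65 [173.3 130.5] [0.5301 0.0459 0.012 ]
reset_box 0.62 [108.3 140.2] [0.4858 0.1415 0.012 ]
start_box 0.75 [318.8 128.4] [ 0.5993 -0.1646  0.012 ]
```

```bash
python3 -m creep '0 0.03 -0.01 1.5 0;0 0.04 -0.02 0 0;0 0.04 -0.03 0 0;-0.003 0.027 -0.03 0 0;0 0 -0.03 0 0;0 0 0 0 0;0 0 0 0 0'
python3 m.py w2
```

```text
time_s: 3.78
tool_pos: [0.525, 0.0407, 0.1972]
tool_rot: [180.0, -0.1, 18.5]
force: [1.1, 0.1, -0.3]
grip_width: 0.0003
grasp_force: 0.0
3.825 [0.5254 0.0405 0.1977] [ 1.7996e+02 -1.2000e-01  1.8490e+01] [ 0.41 -0.24  0.34]
reset_top 0.53 [259.4 194.5] [0.5244 0.0409 0.082 ]
reset_top 0.4 [396.4  46.6] [ 0.6836 -0.0264  0.082 ]
start_top 0.77 [486.  187.8] [ 0.601  -0.1719  0.076 ]
stop_top 0.72 [137.9 196.8] [0.4882 0.1471 0.088 ]
lamp_top 0.67 [375.1 187.1] [ 0.5648 -0.0624  0.076 ]
glue_bottle 0.67 [397.9  48. ] [ 0.7089 -0.0583  0.    ]
reset_box 0.63 [258.4 175.1] [0.5256 0.0423 0.012 ]
start_box 0.63 [443.6 171.2] [ 0.6011 -0.1655  0.012 ]
```

View pics/w2.png

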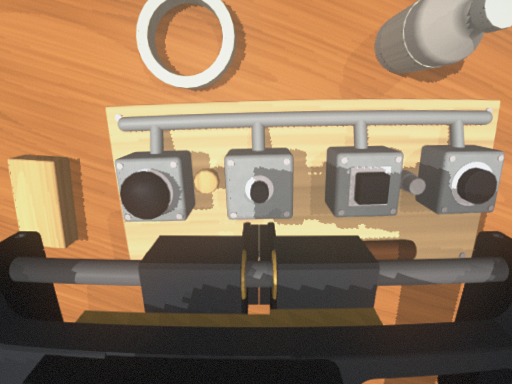

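The wrist picture shows the pin at (259,190), in line with the closed fingers. Stop is to its left at (146,195), the lamp at (372,187) and start at (476,184). Both wrist views put reset at (0.5245, 0.041) for a height of 82 mm.

```bash
python3 -m creep '0 0 -0.03 1 0;0 0 -0.03 0 0;0 0 -0.02 0 0;0 0 -0.01 0 0;0 0 -0.002 0 0;0 0 0 0 0;0 0 0 0 0'
python3 -m creep '0 0 -0.003 0 0;0 0 -0.002 0 0;0 0 -0.002 0 0;0 0 -0.002 0 0;0 0 0 0 0;0 0 0 0 0'
```

```text
time_s: 5.05
tool_pos: [0.5252, 0.0404, 0.1051]
tool_rot: [180.0, -0.1, 19.5]
force: [-0.5, 1.3, -0.4]
grip_width: 0.0003
grasp_force: 0.0
time_s: 5.8
tool_pos: [0.5249, 0.0403, 0.0956]
tool_rot: [180.0, -0.0, 19.5]
force: [0.3, 0.4, 4.2]
grip_width: 0.0
grasp_force: 2.0
```

Contact made: 4.2 N at about 5 mm, as the spring should give. I'll go on in small steps.

```bash
python3 -m creep '0 0 -0.001 0 0;0 0 -0.001 0 0;0 0 -0.001 0 0;0 0 0 0 0;0 0 0 0 0'
python3 -m creep '0 0 -0.001 0 0;0 0 0 0 0;0 0 0 0 0'
```

```text
time_s: 6.42
tool_pos: [0.525, 0.0404, 0.0931]
tool_rot: [180.0, -0.0, 19.5]
force: [-0.1, -0.5, 9.4]
grip_width: 0.0004
grasp_force: 4.6
time_s: 6.8
tool_pos: [0.5251, 0.0404, 0.0929]
tool_rot: [179.9, -0.0, 19.5]
force: [-2.9, -0.7, 15.0]
grip_width: 0.0006
grasp_force: 7.6
```

The pin is on its stop: the force is climbing and the height no longer changes. I'll let it out, rise, go over start and look.

```bash
python3 -m creep '0 0 -0 0 0;0 0 0.005 0 0;0 0 0.01 0 0;0 0 0.03 0 0;0 0 0.04 0 0;0 0 0.022 0 0;0.01 -0.028 0 0 0;0.015 -0.042 0 0 0'
python3 -m creep '0.015 -0.042 0 0 0;0.015 -0.042 0 0 0;0.012 -0.034 0 0 0;0.008 -0.0215 0 0 0;0 0 0 0 0;0 0 0 0 0'
python3 m.py w3
```

```text
time_s: 7.8
tool_pos: [0.549, -0.0286, 0.1983]
tool_rot: [-180.0, 0.1, 19.7]
force: [0.5, -0.4, 1.1]
grip_width: 0.0006
grasp_force: 0.0
time_s: 8.55
tool_pos: [0.5994, -0.1667, 0.1982]
tool_rot: [-179.9, 0.0, 19.6]
force: [0.1, 0.0, 0.3]
grip_width: 0.0003
grasp_force: 0.0
8.6 [ 0.5994 -0.1666  0.1984] [-179.94    0.     19.67] [0.21 0.43 0.68]
reset_top 0.65 [ 35.4 193.4] [0.5248 0.041  0.082 ]
start_top 0.92 [262.2 190.3] [ 0.6013 -0.1683  0.076 ]
lamp_top 0.79 [146.2 191. ] [ 0.5629 -0.0633  0.076 ]
glue_bottle 0.96 [196.9  48. ] [ 0.7083 -0.0549  0.    ]
glue_bottle 0.63 [211.2 181.4] [ 0.5699 -0.1146  0.    ]
reset_box 0.93 [ 78.3 175.4] [0.5266 0.0386 0.012 ]
start_box 0.92 [258.2 173.2] [ 0.6014 -0.164   0.012 ]
```

View pics/w3.png

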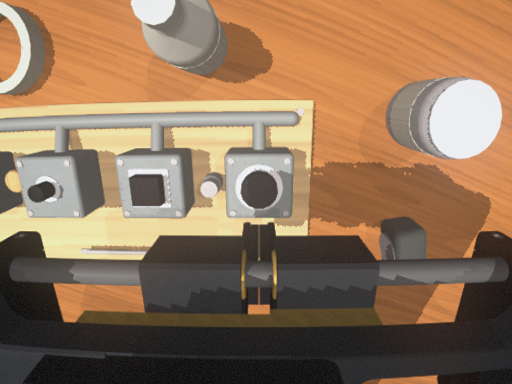

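Start is at (260,188), in line with the fingers, and the pin is out again at (40,191). The neighbouring things are all lower than the gripper's body will come. Next I press.

```bash
python3 -m creep '0.001 -0.002 -0.03 0 0;0 0 -0.03 0 0;0 0 -0.025 0 0;0 0 -0.01 0 0;0 0 -0.004 0 0;0 0 0 0 0;0 0 0 0 0'
python3 -m creep '0 0 -0.003 0 0;0 0 -0.002 0 0;0 0 -0.002 0 0;0 0 -0.002 0 0;0 0 0 0 0;0 0 0 0 0'
```

```text
time_s: 9.82
tool_pos: [0.6013, -0.1712, 0.1004]
tool_rot: [179.9, -0.1, 19.5]
force: [-0.3, 0.4, 0.0]
grip_width: 0.0002
grasp_force: 0.0
time_s: 10.58
tool_pos: [0.6008, -0.1712, 0.0906]
tool_rot: [180.0, -0.0, 19.5]
force: [-0.4, 1.0, 4.2]
grip_width: 0.0002
grasp_force: 1.8
```

```bash
python3 -m creep '0 0 -0.001 0 0;0 0 -0.001 0 0;0 0 -0.001 0 0;0 0 -0.001 0 0;0 0 0 0 0;0 0 0 0 0'
```

```text
time_s: 11.32
tool_pos: [0.6008, -0.1712, 0.0871]
tool_rot: [180.0, -0.0, 19.5]
force: [-2.0, 0.1, 8.1]
grip_width: 0.0006
grasp_force: 4.2
```

```bash
python3 -m creep '0 0 -0.001 0 0;0 0 0 0 0;0 0 0 0 0'
python3 -m creep '0 0 0.005 0 0;0 0 0.01 0 0;0 0 0.03 0 0;0 0 0.04 0 0;0 0 0.04 0 0;0 0 0.03 0 0;0 0 0 0 0;0 0 0 0 0'
python3 m.py w4
```

```text
time_s: 11.7
tool_pos: [0.6008, -0.1712, 0.087]
tool_rot: [179.9, -0.0, 19.5]
force: [-4.5, 0.9, 13.1]
grip_width: 0.0006
grasp_force: 6.6
time_s: 12.7
tool_pos: [0.5998, -0.1709, 0.2389]
tool_rot: [-179.9, 0.1, 19.5]
force: [0.3, 0.3, -0.8]
grip_width: 0.0005
grasp_force: 0.0
12.75 [ 0.5996 -0.171   0.2385] [-1.799e+02  1.400e-01  1.951e+01] [ 1.05 -0.01 -0.3 ]
reset_top 0.66 [ 56.1 183.1] [0.5229 0.0422 0.082 ]
reset_top 0.27 [397.4 111.8] [ 0.7164 -0.2779  0.082 ]
start_top 0.89 [256.9 180.1] [ 0.5992 -0.1679  0.076 ]
start_top 0.66 [170.  170.5] [ 0.5778 -0.0756  0.076 ]
stop_top 0.72 [256.1 165.8] [ 0.6162 -0.161   0.088 ]
lamp_top 0.72 [153.6 181.2] [ 0.5601 -0.0613  0.076 ]
lamp_top 0.28 [258.6 177.6] [ 0.6024 -0.1687  0.076 ]
glue_bottle 0.95 [198.5  49.7] [ 0.7113 -0.0521  0.    ]
reset_box 0.8 [ 89.2 169.1] [0.5228 0.043  0.012 ]
start_box 0.88 [253.1 165.9] [ 0.5994 -0.1621  0.012 ]
```

View pics/w4.png

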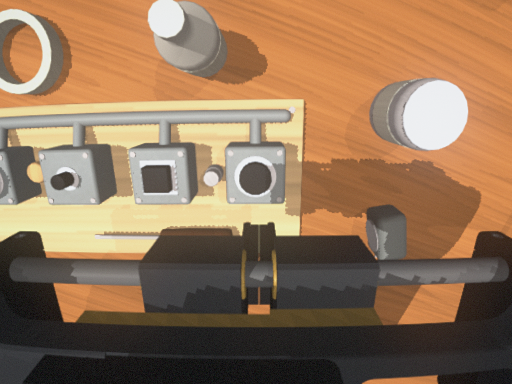

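The last picture shows start out again at (256,179) and the pin out at (63,180). The socket (213,177), bottle, tin and tape measure stand where they were, and the hand is clear above the board.

```bash
python3 -c "
from cell import ticket
print(ticket.sign_off())"
```

```text
the job is handed in; nothing more can be done
None
```

I pressed reset and then start fully in, each to its stop with at most about 15 N, and both came back out; nothing else was touched as far as the pictures and force readings show, and I handed the job in at about 13 s with the hand clear above the board.

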